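# Tap a lacquer bowl true on the banding wheel

## Task

The black lacquer bowl stands off-centre on the little banding wheel and has to run true before its rim is lined. With light fingertip taps or gentle pushes against its outside, slide it on its foot until it stands upright and centred on the wheel's round head, with an even margin all round, then draw the hand clear. Do not pinch, lift, tip or knock the bowl, and leave the cup, the dropper bottle and the white dish where they are.

Things in the scene. Friction and masses are not known exactly. Their poses are not given: they have to be found in the camera images.
- bowl: black lacquer bowl, open upward, loose, about 0.1 kg, 53 mm high; 96 mm across at the rim, 92 mm at 36 mm up, 76 mm at 18 mm up, on a narrow foot 46 mm across. Origin: centre of the foot's underside, z up. Starts 15 to 30 mm off the wheel's axis, in any direction. Slides easily (friction about 0.3): a slow level push under 1 N moves it; a fast knock tips it, over 10 N is rough.
- wheel_center (a point): centre of the upper face of the banding wheel's head, on its axis, z up. The head is a flat bare-metal disc 145 mm across, 9 mm thick, with fine concentric guide rings, its face 78 mm above the table, on a pillar with a heavy round foot 117 mm across that does not shift. A centred bowl leaves about 24 mm of the head showing all round its rim, seen from above.
- wheel_head (a joint): turning of the wheel's head about its upright axis, rad, either way, light friction; its angle does not matter. A push that does not point at the axis may turn the head along with the bowl.
- water_cup: small cream-coloured tea cup, 72 mm across, 56 mm high, loose on the table to the left of the wheel; origin at the centre of its underside. Bystander.
- dropper_jar: amber dropper bottle with a black rubber bulb, 30 mm across, 97 mm high, loose on the table to the left of the wheel; origin at the centre of its underside. Bystander.
- white_dish: small white saucer, 103 mm across, 13 mm high, loose on the table to the left of the wheel, beside the cup; origin at the centre of its underside. Bystander.
Things that resemble listed ones, but are neither listed nor needed, are in the scene too. There is more than one size of the bowl; the one meant has the size given above.

How it is judged:
At the end, for the whole second after the job is handed in: The bowl stands upright on its foot on the wheel's head (within 0.05 rad and 3 mm in height), at rest with the head not turning (under 10 mm/s and 0.1 rad/s), its axis within 5 mm of the wheel's axis (horizontal distance between bowl and wheel_center below 0.005 m and angle between bowl's own z axis and vertical below 0.05 rad and z of bowl in the frame of wheel_center between -0.003 and 0.003 m and linear speed of bowl below 0.01 m/s and velocity of joint wheel_head between -0.1 and 0.1 rad/s); the robot touches nothing.
It fails at once if the bowl is lifted off the wheel (its underside more than 8 mm above the head) (z of bowl in the frame of wheel_center above 0.008 m).
It fails at once if the bowl is knocked off the wheel (z of bowl in the frame of wheel_center below -0.01 m).
It fails at once if the bowl is tipped by more than 0.25 rad (angle between bowl's own z axis and vertical above 0.25 rad).
It fails at once if the bowl is struck, pressed or pinched with more than 10 N (contact force between any of the arm, the fingers and bowl above 10 N).
It fails at once if the cup, the dropper bottle or the dish is moved by more than 20 mm (distance of any of water_cup, dropper_jar, white_dish from where it was at the start of the episode above 0.02 m).
It also fails if it takes over 54 s, if anything falls off the work surface, if the arm or the gripper's body presses on something with over 40 N, if the wrist force passes 120 N, or if a joint passes its speed limit or range.

## Robot

A 6-joint arm with a two-finger parallel gripper is mounted at the origin on the work surface; the furniture and walls round the work are solid. World frame = base frame: x ahead of the robot, y to its left, z up, the work surface at z = 0. Lengths are in m, angles in rad, forces in N, time in s.
With the tool pointing down it reaches from about 0.225 to 0.875 m from the base axis. Payload 3.4 kg.
Tool frame: the origin (TCP) lies at the very end of the fingers, on their centre line; the grasp point (between the pads) lies 19 mm behind it; z points along the fingers, x is the direction in which the jaws open and shut, and the axes are right-handed (so a half turn about z gives the same grasp; the last joint's range is limited). The gripper opens to 85 mm and grips with 20 to 120 N. Pads are 22 mm wide; open, the fingers measure 114 mm over their backs; the gripper's body (76 mm by 85 mm) begins 54 mm behind the grasp point. The pads swing forward as they close: fully open they stand 13 mm farther back than shut.
Start: joints at [-0.121, 0.276, 1.505, -0, 1.361, -0.121], TCP at [0.575, -0, 0.231] pointing down, gripper open.
Joint ranges: [-2.89, 2.89], [-0.75, 2.08], [0.22, 2.7], [-1.18, 4.32], [0.11, 2.71], [-2.7, 2.7]. Speed limits (rad/s): [2.57, 2.57, 3.14, 3.14, 3.14, 3.14].

## Interface

Orientations are given as a unit quaternion [w, x, y, z].
In Python, from rig import manip gives the robot as it stands.
- The arm moves only by the tool carry_out, never from a script. Its argument "series" is a list of rows, each a list of 2 entries, a list of its own where there are three numbers: the shift along the tool's x, y, z in mm, then the turn about the tool's z in degrees. A call has 1 to 10 rows; each row shifts and turns the pose as measured when the row begins, along the tool's axes as they then stand; what a row does not reach is not made up. A row lasts 1/12 s, in which the tool goes at most 41.7 mm and 7.16 degrees, less where a joint would pass 70% of its speed; a pose out of reach is approached as far as the arm can. A call is refused whole if a number of a shift passes 41.7 or a number of a turn 7.16, either way. A call with a gripper value outside its range is refused whole. "fingers" is the finger opening in mm, from 0 to 85.4, set as the call begins (left out, the last holds). The fingers move at their own pace and stop on an object; "squeeze" is the grip in N (left out, the last holds). Time passes only in rows, so rows that do not move let the fingers close. It gives the time, the measured TCP pose, the force and the opening at its end, in the units of the state.
- manip.get_state(): the state, without advancing time (a new reading comes with each control period).
- manip.get_image(name): name is "scene" or "side" or "wrist"; returns a dict with "frame" (420x560x3 uint8, blue, green, red), "K" (3x3 intrinsics, pixels), "rvec" (rotation vector, rad) and "tvec" (3), from world to camera coordinates, as OpenCV has them; the wrist camera has in their place "mount" (4x4, takes a point from camera to tool coordinates, whose origin is the TCP and whose axes are the tool frame's). Camera axes: x right, y down, z forward; pixel columns grow to the right and rows downward; lengths in m; the calibration is good to about 2 mm. A picture is of the moment at which its call begins: read the wrist's pose just before it. There is no depth.
- manip.sign_off(): hands the job in, once; it reports no verdict.
The state is a dict: "clock": time; "qpos": joint angles; "qd": joint speeds; "effort": joint torques, N m; "position": TCP position; "ee_rot": TCP orientation; "contact_force": force on the tool from outside, world axes, zero at the start; "moment": the same for the moment, N m; "width": finger opening in m.
Only numpy, scipy, OpenCV 4.12 (cv2) and the standard library are available. Lean on these libraries where they do the work, as an engineer would, in place of code of your own. Each camera call takes 0.05 s, during which the arm holds its last target. There are 200 camera calls.

## Working session

There is one attempt and no reset: what is moved stays moved. The work goes in short steps, Python scripts to look and compute and a tool call to move; the robot and the scene stay as the last step left them, time stands still between calls to the robot, and variables do not carry over. Pictures are saved under pics/ and viewed, about 8 in all and at most 12, crops included, and the job is handed in when it is done.

Besides the shell and the picture viewer there is one more tool, called after "Call:" as a command line: name --argument value ..., lists and objects as JSON in quotes. carry_out: Moves the arm, as the interface text tells. Its arguments: {"type":"object","properties":{"series":{"type":"array","items":{"type":"array"}},"fingers":{"type":"number"},"squeeze":{"type":"number"}},"required":["series"]}

```bash
mkdir -p pics; ls; python3 - <<'E'
from rig import manip
import cv2,numpy as np
print(manip.get_state())
for n in("scene","side","wrist"):
    d=manip.get_image(n); cv2.imwrite(f"pics/a_{n}.png",d["frame"])
    for k in d:
        if k!="frame": print(n,k,np.round(d[k],4).tolist())
E
```

```text
pics
{'clock': 0.0, 'qpos': array([-1.20985275e-01,  2.76606644e-01,  1.50612842e+00, -2.83549244e-05,
        1.36067915e+00, -1.21009513e-01]), 'qd': array([ 2.80519501e-05,  8.71234752e-04,  6.45193943e-04, -3.31405295e-04,
       -1.26115268e-03, -8.78550795e-04]), 'effort': array([ 6.20495921e-04, -4.16768074e+01, -2.45808578e+01, -1.52056768e-04,
        1.11346930e-02,  1.69860516e-05]), 'position': array([5.74481087e-01, 5.59843862e-05, 2.30434933e-01]), 'ee_rot': array([-9.61718106e-05,  9.99999585e-01,  1.50888543e-05, -9.05795184e-04]), 'contact_force': array([ 0.05209271, -0.21563769, -0.12511527]), 'moment': array([ 0.05869394, -0.03263554,  0.01114042]), 'width': 0.08521743712902885}
scene K [[416.9675, 0.0, 277.4678], [0.0, 416.9675, 208.9765], [0.0, 0.0, 1.0]]
scene rvec [2.0347, -0.5998, 0.3577]
scene tvec [-0.3171, 0.2033, 1.1132]
side K [[424.5997, 0.0, 277.5004], [0.0, 424.5997, 205.2655], [0.0, 0.0, 1.0]]
side rvec [0.0712, -2.5854, 1.7088]
side tvec [0.4297, 0.0655, 1.3066]
wrist K [[371.637, 0.0, 275.8567], [0.0, 371.637, 212.6032], [0.0, 0.0, 1.0]]
wrist mount [[1.0, 0.0011, -0.0007, 0.0004], [-0.0008, 0.9625, 0.2712, -0.0694], [0.001, -0.2712, 0.9625, -0.1419], [0.0, 0.0, 0.0, 1.0]]
```

View pics/a_scene.png

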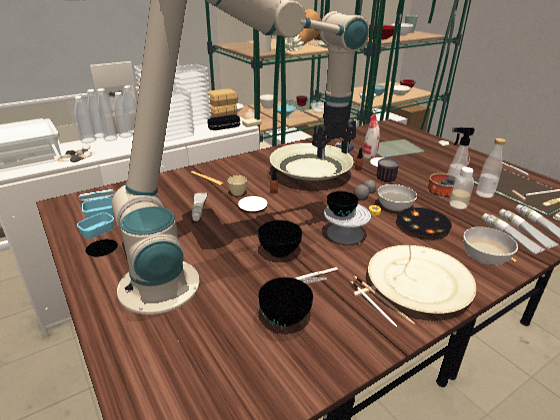

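View pics/a_wrist.png

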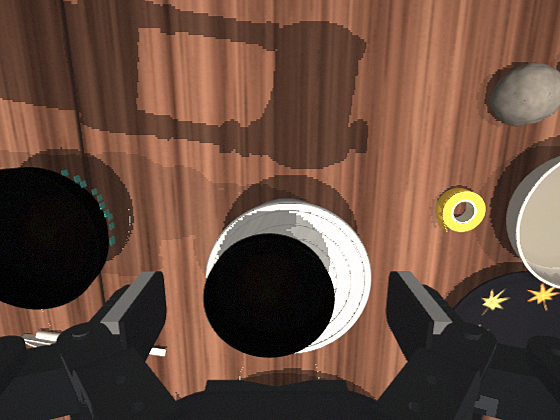

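View pics/a_side.png

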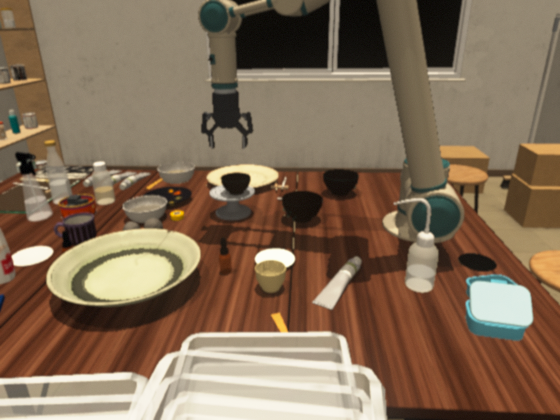

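```bash
cat > h.py <<'E'
from rig import manip
import cv2,numpy as np
from scipy.spatial.transform import Rotation as R
from scipy.optimize import least_squares
def cam():
    s=manip.get_state(); d=manip.get_image("wrist")
    q=s["ee_rot"]; T=np.eye(4); T[:3,:3]=R.from_quat(np.r_[q[1:],q[0]]).as_matrix(); T[:3,3]=s["position"]
    return d["frame"],d["K"],T@d["mount"],s
def plane(px,K,M,z):
    r=np.c_[(np.asarray(px,float)-K[:2,2])/[K[0,0],K[1,1]],np.ones(len(px))]@M[:3,:3].T
    return (M[:3,3]+r*((z-M[2,3])/r[:,2])[:,None])[:,:2]
def pix(c,rad,K,M,z,n=360):
    a=np.linspace(0,2*np.pi,n); P=np.c_[c[0]+rad*np.cos(a),c[1]+rad*np.sin(a),np.full(n,z)]
    p=(P-M[:3,3])@M[:3,:3]@K.T; return p[:,:2]/p[:,2:]
def fit(P,r):
    c=P.mean(0)
    f=lambda c:np.hypot(*(P-c).T)-r
    o=least_squares(f,c,loss='soft_l1',f_scale=.001); return o.x,np.sqrt(np.mean(o.fun**2)),np.median(np.abs(o.fun))
def locate(img,K,M,guess_b,guess_w,tol=.008):
    """edges near the predicted rim / head outline -> circle fits"""
    lab=cv2.cvtColor(img,cv2.COLOR_BGR2HSV); out=[]
    bowl=(img.max(2)<22).astype(np.uint8)
    metal=((lab[...,1]<60)&(img.max(2)>50)).astype(np.uint8)
    for m,c,r,z in((bowl,guess_b,.048,.131),(metal,guess_w,.0725,.078)):
        m=cv2.morphologyEx(m,cv2.MORPH_CLOSE,np.ones((5,5)))
        n=cv2.connectedComponents(m)
        cs,_=cv2.findContours(m,cv2.RETR_EXTERNAL,cv2.CHAIN_APPROX_NONE)
        p=np.vstack([k[:,0] for k in cs]); P=plane(p,K,M,z)
        for t in(tol,.003,.0015):
            k=np.abs(np.hypot(*(P-c).T)-r)<t
            c,e,_m=fit(P[k],r)
        out.append((c,k.sum(),e))
    return out
def draw(img,K,M,b,w,name,s=1.4):
    v=cv2.resize(img,None,fx=s,fy=s)
    for c,r,z,col in((b,.048,.131,(0,255,0)),(w,.0725,.078,(0,0,255))):
        cv2.polylines(v,[np.int32(pix(c,r,K,M,z)*s)],True,col,1)
    cv2.imwrite(name,v)
E
python3 - <<'E'
from h import *
img,K,M,s=cam()
gb=plane([[269,296]],K,M,.131)[0]; gw=plane([[289,276]],K,M,.078)[0]; print(gb,gw)
(b,nb,eb),(w,nw,ew)=locate(img,K,M,gb,gw)
print("bowl",b,nb,eb,"wheel",w,nw,ew,"off mm",(b-w)*1e3)
draw(img,K,M,b,w,"pics/fit1.png")
E
```

```text
[ 0.56979845 -0.06110802] [ 0.58599752 -0.07051604]
bowl [ 0.56939539 -0.06302737] 300 0.0008357861697856202 wheel [ 0.58430479 -0.0758615 ] 293 0.0006883852787335036 off mm [-14.9094005   12.83412389]
```

View pics/fit1.png

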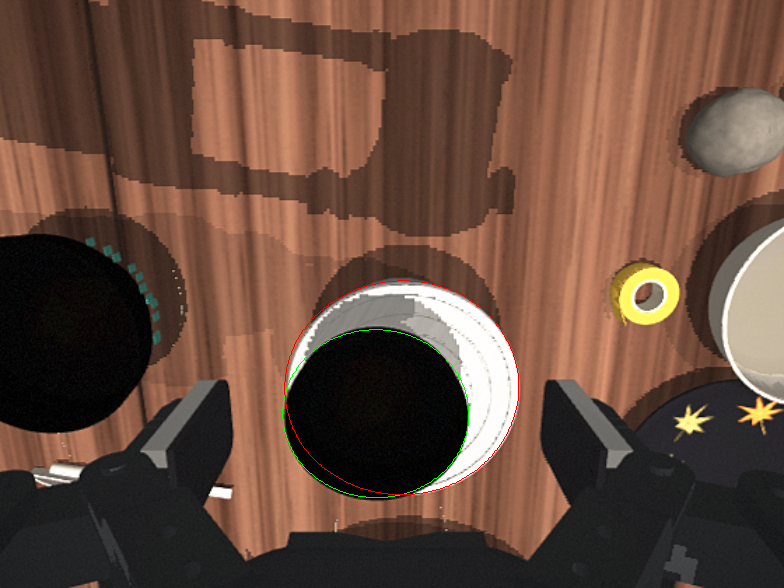

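The bowl is 19.7 mm off the wheel's axis, by (-14.9, +12.8) mm; both circles match the outlines. I'll push along (0.757, -0.652) with two slightly parted fingertips, from behind the bowl.

Call:
carry_out --series '[[[-20,3,0],0],[[-20,3,0],0],[[-20,3,0],0],[[0,0,0],-7.1],[[0,0,0],-7.1],[[0,0,0],-7.1],[[0,0,0],-7.1],[[0,0,0],-7.1],[[0,0,0],-7.1],[[0,0,0],-7.1]]' --fingers 30 --squeeze 20

```text
clock: 1.03
position: [0.5096, -0.0091, 0.2281]
ee_rot: [-0.002, 0.904, 0.426, -0.003]
contact_force: [-0.1, 0.3, -0.9]
width: 0.0299
```

```bash
cat > t.py <<'E'
# tool pose relative to bowl->wheel push line
import sys
from h import *
def tool(b,w,back):
    s=manip.get_state(); q=s["ee_rot"]; Rm=R.from_quat(np.r_[q[1:],q[0]]).as_matrix(); b,w=np.array(b),np.array(w)
    u=(w-b)/np.hypot(*(w-b)); tgt=b-u*back
    d=Rm.T@(np.r_[tgt,s["position"][2]]-s["position"])*1e3
    y=Rm[:2,1]; a=np.degrees(np.arctan2(u[1],u[0])-np.arctan2(y[1],y[0]))
    print("clock",s["clock"],"pos",s["position"].round(4),"shift tool mm",d.round(1),"tool turn deg",(-a).round(2),"width",s["width"],"F",s["contact_force"].round(2))
    return s
E
python3 - <<'E'
from t import *
tool([.5694,-.0630],[.5843,-.0759],.080)
E
```

```text
clock 1.0333 pos [ 0.5096 -0.0091  0.2281] shift tool mm [-1.7  0.5  0. ] tool turn deg 1.37 width 0.02993434259507519 F [-0.12  0.32 -0.93]
```

Call:
carry_out --series '[[[-1.5,0,10],1.4],[[0,0,15],0],[[0,0,15],0],[[0,0,15],0],[[0,0,15],0],[[0,0,15],0],[[0,0,15],0],[[0,0,15],0],[[0,0,6],0],[[0,0,0],0]]'

```text
clock: 1.87
position: [0.5044, -0.0105, 0.0964]
ee_rot: [-0.002, 0.917, 0.398, -0.005]
contact_force: [-0.4, 0.4, 0.6]
width: 0.0299
```

```bash
python3 - <<'E'
from t import *
tool([.5694,-.0630],[.5843,-.0759],.0566)
img,K,M,s=cam(); draw(img,K,M,(.5694,-.0630),(.5843,-.0759),"pics/low.png")
E
```

```text
clock 1.8667 pos [ 0.5044 -0.0105  0.0964] shift tool mm [ 3.9 26.8 -0.2] tool turn deg -2.23 width 0.029851532106121754 F [-0.44  0.35  0.6 ]
```

View pics/low.png

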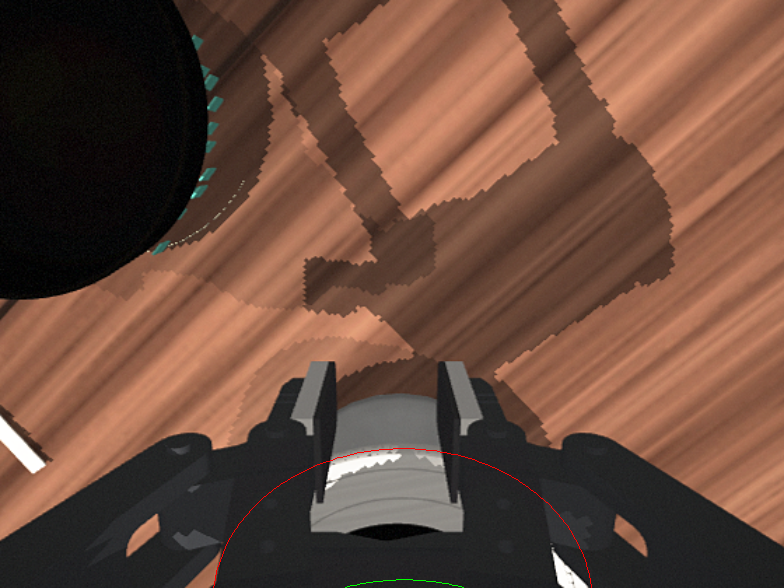

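Call:
carry_out --series '[[[3,2,-5],-2.2],[[0,5,0],0],[[0,4,0],0],[[0,2,0],0],[[0,0,0],0]]'

```text
clock: 2.33
position: [0.5189, -0.0181, 0.104]
ee_rot: [-0.001, 0.911, 0.413, -0.003]
contact_force: [0.4, -0.6, 0.2]
width: 0.0302
```

```bash
python3 - <<'E'
from t import *
tool([.5694,-.0630],[.5843,-.0759],.0566)
E
```

```text
clock 2.3333 pos [ 0.5189 -0.0181  0.104 ] shift tool mm [-0.8 11.  -0. ] tool turn deg -0.32 width 0.030201080380584482 F [ 0.36 -0.56  0.2 ]
```

Call:
carry_out --series '[[[-0.8,2,0],-0.3],[[0,2,0],0],[[0,2,0],0],[[0,2,0],0],[[0,1.5,0],0],[[0,1.5,0],0],[[0,1.5,0],0],[[0,1.5,0],0],[[0,1.5,0],0],[[0,1.5,0],0]]'

```text
clock: 3.17
position: [0.5316, -0.0308, 0.1043]
ee_rot: [-0.002, 0.91, 0.415, -0.003]
contact_force: [-0.5, 0.4, 0.7]
width: 0.0303
```

```bash
python3 - <<'E'
from t import *
tool([.5694,-.0630],[.5843,-.0759],.0566)
E
```

```text
clock 3.1667 pos [ 0.5316 -0.0308  0.1043] shift tool mm [ 0.4 -6.9  0. ] tool turn deg -0.12 width 0.030282113887815466 F [-0.54  0.37  0.67]
```

Call:
carry_out --series '[[[0.4,1.5,0],0],[[0,1.5,0],0],[[0,1.5,0],0],[[0,1.5,0],0],[[0,1,0],0],[[0,0,0],0]]'

```text
clock: 3.67
position: [0.5376, -0.0355, 0.1042]
ee_rot: [-0.002, 0.91, 0.415, -0.003]
contact_force: [-0.6, 0.3, 0.5]
width: 0.0298
```

```bash
python3 - <<'E'
from t import *
tool([.5694,-.0630],[.5843,-.0759],.0566)
E
```

```text
clock 3.6667 pos [ 0.5376 -0.0355  0.1042] shift tool mm [ -0.  -14.6   0.1] tool turn deg -0.12 width 0.029769840597079867 F [-0.55  0.33  0.47]
```

Call:
carry_out --series '[[[0,-3,0],0],[[0,-6,0],0],[[0,-6,0],0],[[0,-2,-15],0],[[0,-2,-18],0],[[0,0,-18],0],[[0,0,-18],0],[[0,0,-18],0],[[0,0,-15],0],[[0,0,0],0]]'

```text
clock: 4.5
position: [0.5176, -0.0191, 0.2085]
ee_rot: [-0.004, 0.91, 0.415, -0.006]
contact_force: [0.9, 0.0, 0.2]
width: 0.0298
```

```bash
python3 - <<'E'
from t import *
img,K,M,s=cam(); print(s["position"])
(b,nb,eb),(w,nw,ew)=locate(img,K,M,np.array([.580,-.0722]),np.array([.5843,-.0759]))
print("bowl",b,nb,eb,"wheel",w,nw,ew,"off mm",(b-w)*1e3)
draw(img,K,M,b,w,"pics/fit2.png")
E
```

```text
[ 0.51760536 -0.01913146  0.20851759]
bowl [ 0.57500712 -0.06917018] 111 0.000617840390359437 wheel [ 0.58442799 -0.07636709] 161 0.0006851053663344333 off mm [-9.42087401  7.19690845]
```

View pics/fit2.png

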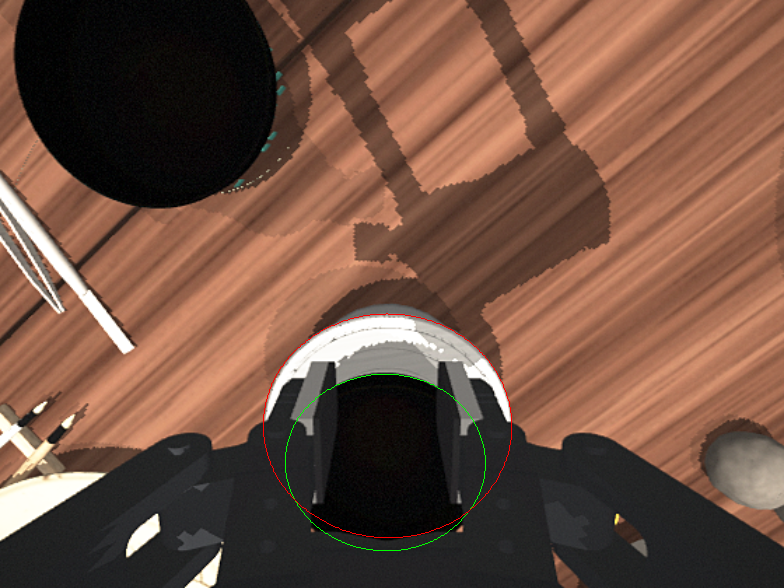

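The bowl moved about 8 mm and about 12 mm remains. The fingers hide most of the rim, so I'll take a clearer look from above.

Call:
carry_out --series '[[[0,10,-10],0],[[0,15,-10],0],[[0,15,-10],0],[[0,15,-10],0],[[0,0,0],0],[[0,0,0],0]]' --fingers 85

```text
clock: 5.05
position: [0.5538, -0.0532, 0.2394]
ee_rot: [-0.009, 0.909, 0.416, -0.012]
contact_force: [-0.6, 0.6, 0.4]
width: 0.0852
```

```bash
python3 - <<'E'
from t import *
img,K,M,s=cam(); print(s["position"])
(b,nb,eb),(w,nw,ew)=locate(img,K,M,np.array([.575,-.0692]),np.array([.5843,-.0759]))
print("bowl",b,nb,eb,"wheel",w,nw,ew,"off mm",(b-w)*1e3)
tool(b,w,.065)
draw(img,K,M,b,w,"pics/fit3.png")
E
```

```text
[ 0.55375165 -0.05323706  0.23944637]
bowl [ 0.57720146 -0.07211257] 307 0.0009268683901614748 wheel [ 0.58425521 -0.07648351] 454 0.000871350915625133 off mm [-7.05375029  4.37094109]
clock 5.1 pos [ 0.5538 -0.0533  0.2393] shift tool mm [ -9.1 -34.1   1. ] tool turn deg -9.01 width 0.08501752705661686 F [-0.34  0.17 -0.05]
```

View pics/fit3.png

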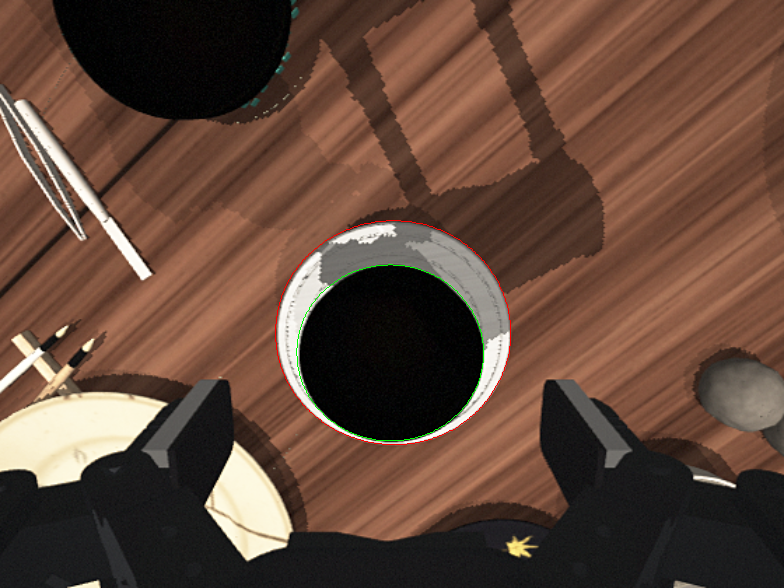

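Call:
carry_out --series '[[[-5,-12,0],-4.5],[[-4,-14,0],-4.5],[[0,-14,0],0],[[0,-4,0],0],[[0,0,0],0],[[0,0,0],0]]' --fingers 30

```text
clock: 5.6
position: [0.5038, -0.0303, 0.2335]
ee_rot: [-0.014, 0.871, 0.49, -0.016]
contact_force: [0.8, 0.3, -0.0]
width: 0.0298
```

```bash
python3 - <<'E'
from t import *
s=tool([.5772,-.0721],[.5843,-.0764],.075); print(s["ee_rot"])
E
```

```text
clock 5.6 pos [ 0.5038 -0.0303  0.2335] shift tool mm [ 2.3  9.4 -0.4] tool turn deg -0.06 width 0.02979749207746736 F [ 0.84  0.27 -0.03]
[-0.01449882  0.87120957  0.49042423 -0.01636324]
```

Call:
carry_out --series '[[[2,2,10],0],[[0,0,15],0],[[0,0,15],0],[[0,0,15],0],[[0,0,15],0],[[0,0,15],0],[[0,0,15],0],[[0,0,12],0],[[0,0,4],0],[[0,0,0],0]]'

```text
clock: 6.43
position: [0.5077, -0.03, 0.1053]
ee_rot: [-0.013, 0.872, 0.489, -0.015]
contact_force: [0.3, 0.2, 0.2]
width: 0.0299
```

```bash
python3 - <<'E'
from t import *
s=tool([.5772,-.0721],[.5843,-.0764],.054); print(s["ee_rot"])
q=s["ee_rot"]; print(R.from_quat(np.r_[q[1:],q[0]]).as_matrix().round(3))
E
```

```text
clock 6.4333 pos [ 0.5077 -0.03    0.1053] shift tool mm [ 0.1 27.2 -1. ] tool turn deg -0.2 width 0.029873778003432605 F [0.26 0.18 0.25]
[-0.01338534  0.87184083  0.48936641 -0.01532663]
[[ 0.521  0.853 -0.04 ]
 [ 0.854 -0.521  0.008]
 [-0.014 -0.038 -0.999]]
```

Call:
carry_out --series '[[[0,3,0],0],[[0,4,0],0],[[0,4,0],0],[[0,3,0],0],[[0,2,0],0],[[0,1.5,0],0],[[0,1.5,0],0],[[0,1.5,0],0],[[0,1.5,0],0]]'

```text
clock: 7.18
position: [0.532, -0.0437, 0.1071]
ee_rot: [-0.011, 0.872, 0.489, -0.013]
contact_force: [-0.8, 0.4, 1.0]
width: 0.0298
```

```bash
python3 - <<'E'
from t import *
s=tool([.5772,-.0721],[.5843,-.0764],.054-.0083)
E
```

```text
clock 7.1833 pos [ 0.532  -0.0437  0.1071] shift tool mm [-0.9  7.7 -0.2] tool turn deg -0.24 width 0.029841970269678948 F [-0.79  0.36  0.97]
```

Call:
carry_out --series '[[[-0.5,1.3,0],0],[[0,1.3,0],0],[[0,1.2,0],0],[[0,1.2,0],0],[[0,1,0],0],[[0,0,0],0]]'

```text
clock: 7.68
position: [0.5364, -0.0472, 0.1069]
ee_rot: [-0.012, 0.872, 0.489, -0.013]
contact_force: [-0.3, 0.4, -0.3]
width: 0.0301
```

```bash
python3 - <<'E'
from t import *
s=tool([.5772,-.0721],[.5843,-.0764],.054-.0083)
E
```

```text
clock 7.6833 pos [ 0.5364 -0.0472  0.1069] shift tool mm [-0.2  2.1 -0.1] tool turn deg -0.23 width 0.030051203028644995 F [-0.31  0.41 -0.29]
```

Call:
carry_out --series '[[[0,-3,0],0],[[0,-6,0],0],[[0,-6,0],0],[[0,-2,-15],0],[[0,0,-20],0],[[0,0,-20],0],[[0,0,-20],0],[[0,0,-20],0],[[0,0,-20],0],[[0,0,0],0]]'

```text
clock: 8.52
position: [0.519, -0.0357, 0.2251]
ee_rot: [-0.014, 0.872, 0.49, -0.016]
contact_force: [0.4, 0.2, -0.6]
width: 0.0297
```

Call:
carry_out --series '[[[0,10,0],0],[[0,10,-10],0],[[0,15,-10],0],[[0,5,0],0],[[0,0,0],0],[[0,0,0],0],[[0,0,0],0]]' --fingers 85

```text
clock: 9.1
position: [0.5519, -0.0566, 0.2376]
ee_rot: [-0.017, 0.871, 0.49, -0.019]
contact_force: [-0.7, -0.2, 0.1]
width: 0.0851
```

```bash
python3 - <<'E'
from t import *
img,K,M,s=cam(); print(s["position"])
(b,nb,eb),(w,nw,ew)=locate(img,K,M,np.array([.583,-.0755]),np.array([.5843,-.0763]))
print("bowl",b,nb,eb,"wheel",w,nw,ew,"off mm",(b-w)*1e3)
tool(b,w,.065)
draw(img,K,M,b,w,"pics/fit4.png")
E
```

```text
[ 0.5519043  -0.05658646  0.2375743 ]
bowl [ 0.58315924 -0.07549544] 319 0.0009085671373155696 wheel [ 0.58477658 -0.07692183] 356 0.0007758510112759374 off mm [-1.61734284  1.42638759]
clock 9.15 pos [ 0.5516 -0.0565  0.2374] shift tool mm [ 11.6 -27.1   1.1] tool turn deg 10.1 width 0.08519859335222331 F [ 0.3  -0.53  0.12]
```

View pics/fit4.png

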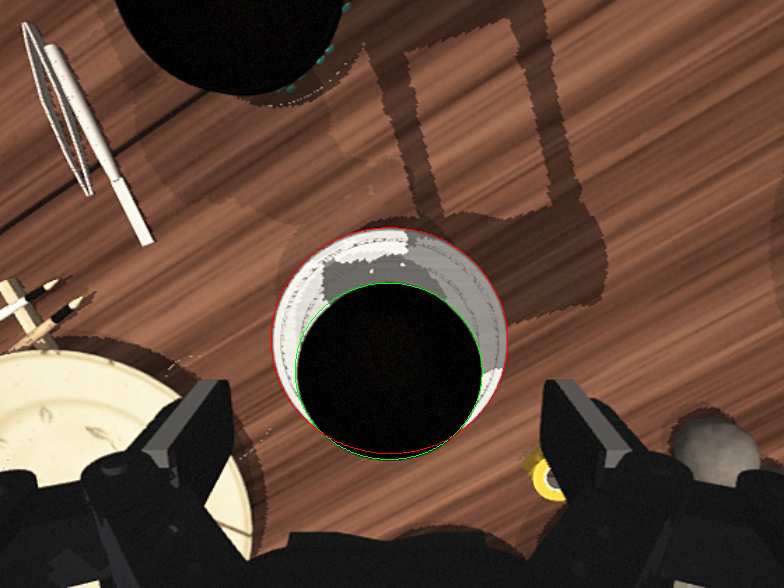

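The wrist view gives a 2.2 mm offset, inside the 5 mm limit. I'll cross-check it with the two fixed cameras.

```bash
python3 - <<'E'
from h import *
vs=[]
for n in("scene","side"):
    d=manip.get_image(n); K=d["K"]; Rm=cv2.Rodrigues(np.array(d["rvec"]))[0]; M=np.eye(4); M[:3,:3]=Rm.T; M[:3,3]=-Rm.T@np.array(d["tvec"]).ravel()
    c=np.array([.5845,-.0766]); o=pix(c,.0725,K,M,.078).mean(0); x,y=(o-[40,45]).astype(int); s=7
    v=cv2.resize(d["frame"][y:y+75,x:x+80],None,fx=s,fy=s,interpolation=cv2.INTER_CUBIC); v=cv2.convertScaleAbs(v,alpha=1.3,beta=15)[:,:390*2]
    for r,z,col in((.048,.131,(0,255,0)),(.023,.078,(255,255,0)),(.0725,.078,(0,0,255))):
        cv2.polylines(v,[np.int32((pix(c,r,K,M,z)-[x,y]+.5)*s)],True,col,1)
    vs.append(v[:, :560])
v=np.hstack(vs); cv2.imwrite("pics/chk.png",cv2.resize(v,(800,int(800*v.shape[0]/v.shape[1]))))
E
```

```text
(no output)
```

View pics/chk.png

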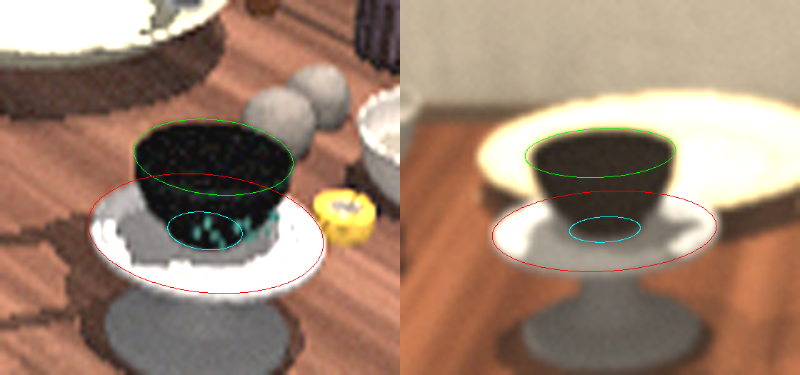

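Both fixed cameras, with circles drawn for a perfectly centred bowl, show it upright and within about 1–2 mm. That agrees with the wrist fit, and the hand is about 100 mm clear, so I'm handing in.

```bash
python3 -c "
from rig import manip
print(manip.sign_off())"
```

```text
the job is handed in; nothing more can be done
None
```

I centred the bowl on the wheel's head to within about 2 mm and handed the job in after about 9 s of robot time. No verdict is reported.

- **Moves:** The bowl started 19.7 mm off the wheel's axis. I slid it with two slow, level pushes near the rim, about 12 mm and then 7 mm, using the two fingertips parted 30 mm so they never gripped it. I then raised the hand to about 0.1 m above the rim.
- **Forces:** Wrist force readings were around 1 N or less whenever I read them after a move. That is near the sensor's noise, so the pushes themselves barely showed.
- **Final position:** The last wrist-camera fit puts the bowl's axis 2.2 mm from the wheel's axis, by (-1.6, +1.4) mm. The limit is 5 mm. Circles drawn for a centred bowl in the scene and side pictures fit it to about 1–2 mm and show it upright.
- **Disagreement:** After the first push, a partly hidden view gave 11.8 mm still to go, while a clear view gave 8.3 mm. I used the clear view.
- **Bystanders:** I did not measure the cup, dropper bottle or dish again. The hand stayed away from them, and no contact force suggested a touch.

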